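Sweep filter discs through the gate of a sorting tray

ROBOT

A 6-joint arm with a two-finger parallel gripper is mounted at the origin on a cart in front of the work surface, level with it; the furniture and walls round the work are solid. World frame = base frame: x ahead of the robot, y to its left, z up, the work surface at z = 0. Lengths are in mm, angles in rad, forces in N, time in s.
With the tool pointing down it reaches from about 275 to 1000 mm from the base axis. Payload 8.4 kg.
Tool frame: the origin (TCP) lies on the mounting face of the last link; the fingertips stand 173 mm ahead of it and the grasp point (between the pads) lies 155 mm ahead of it; z points along the fingers, y is the direction in which the jaws open and shut (so a half turn about z gives the same grasp; the last joint's range is limited). The gripper opens to 85 mm and grips with 20 to 120 N. Pads are 22 mm wide; open, the fingers measure 114 mm over their backs; the gripper's body (76 mm by 85 mm) begins 54 mm behind the grasp point. The pads swing forward as they close: fully open they stand 13 mm farther back than shut.
Start: joints at [-1.289, 0.353, 1.633, -0, 1.155, -0.002], TCP at [175.002, -600.003, 404.681] pointing down, gripper open.
Joint ranges: [-2.63, 2.63], [-0.92, 2.1], [0.06, 2.66], [-1.3, 4.44], [0, 2.69], [-3.02, 3.02]. Speed limits (rad/s): [2.22, 2.22, 2.79, 3.14, 3.14, 3.14].

INTERFACE

Orientations are given as [roll, pitch, yaw] about the fixed x, y, z axes, in that order (R = Rz(yaw) Ry(pitch) Rx(roll)).
In Python, from rig import r, grab_frame, spotter gives the robot as it stands.
- The arm moves only by the tool apply_moves, never from a script. Its argument "motion" is text: rows parted by semicolons, each of 5 numbers parted by spaces: the opening, from -1 (shut) to 1 (fully open), then the shift along the tool's x, y, z as a fraction of full scale, then the turn about the tool's z as a fraction of full scale. In form: hand x y z twist; .... A call has 1 to 20 rows; each row is the pose to reach, as a shift and turn from the pose commanded when the call began, along the tool's axes at that moment, turning the shorter way round; what a row does not reach only later rows make up. Full scale, the value 1, is 1 m for a shift and pi rad for a turn. A row lasts 1/12 s, in which the tool goes at most 41.7 mm and 7.16 degrees, less where a joint would pass 70% of its speed; a pose out of reach is approached as far as the arm can. A call with a number of a shift or a turn outside -1 to 1 is refused whole. A call with a gripper value outside its range is refused whole. The fingers move at their own pace and stop on an object; "squeeze" is the grip in N (left out, the last holds). Time passes only in rows, so rows that repeat a pose let the fingers close. It gives the time, the measured TCP pose, the force and the opening at its end, in the units of the state.
- r.sense(): the state, without advancing time (a new reading comes with each control period).
- grab_frame(name): name is "side" or "top"; returns a dict with "img" (420x560x3 uint8, red, green, blue), "fx", "fy", "cx", "cy" (pixels), "R" (3x3) and "t" (3): a world point X has camera coordinates R X + t. Camera axes: x right, y down, z forward; pixel columns grow to the right and rows downward; lengths in mm; the calibration is good to about 2 mm. A picture is of the moment at which its call begins. There is no depth.
- r.sign_off(): hands the job in, once; it reports no verdict.
Trained networks look in the newest picture that a camera, given by its name, has taken for a name from the list of things; names that differ only in an ending like _2 or _b are one class to them, and where a whole thing is asked for, a point or a joint stands for the part that bears it (a point fixed in the world has none). Each returns a list of dicts, best first, with "conf" (0 to 1); they miss things now and then, are a little off and sometimes report something else, mostly with a low value. They report only what shows in the picture. A call takes as long as a camera call. They do not tell look-alikes from the thing itself.
- spotter.boxes_of(query, camera): "point" ([x, y, z] in mm, in world coordinates, good to about 4 mm: the middle of the surface that is visible of it).
- spotter.place_of(query, camera): "point" ([x, y, z] in mm, in world coordinates, good to about 4 mm: a listed point, or the origin of a listed thing).
The state is a dict: "clock": time; "qpos": joint angles; "qvel": joint speeds; "joint_efforts": joint torques, N m; "eef_pos": TCP position; "tcp_rot": TCP orientation; "contact_force": force on the tool from outside, world axes, zero at the start; "wrist_torque": the same for the moment, N m; "opening": opening from 0.0 (shut) to 1.0 (fully open).
Only numpy, scipy, OpenCV 4.12 (cv2) and the standard library are available. Lean on these libraries where they do the work, as an engineer would, in place of code of your own. Each camera call takes 0.05 s, during which the arm holds its last target.

TASK

With the fingertips, gently slide the three filter discs on the white sorting tray through the narrow gate into the lane behind it, one at a time: first the amber, then the green, and last the blue, so that they lie in a row inside the lane, each wholly past the gate. Do not grip or lift the discs, and leave the red-lidded cup, the brown tape roll and the black marker beside the tray where they are.

Things in the scene. Friction and masses are not known exactly. Their poses are not given: they have to be found in the camera images.
- tray: White flat sorting tray, fixed. Origin at worktop height under the middle of the gate; +x runs through the gate into the lane, z up. In its frame, mm: deck and lane floor are one level, 8 above the worktop. Deck x -190 to 0, y -125 to 125, with a rim 4 thick and 8 high (above the deck) on both sides and the back. Flat dots beside the lane show the colour order.
- gate (a point): Middle of the gate, at deck level (axes as the tray's). An aluminium fence 6 mm thick and 12 mm high (above the deck) stands across the tray here, open only at the gate: 42 mm wide, 21 to either side, between round posts of radius 5 mm. A disc is wholly past the gate when its centre is 19 mm or more beyond this point.
- lane_end (a point): Middle of the near face of the lane's end stop, at floor level, 118 mm beyond the gate. The lane is straight, 42 mm wide between walls 6 mm thick and 12 mm high. A disc pushed in moves those ahead of it along; three in a row take up 96 mm.
- amber_filter: Loose optical filter disc with amber glass in a black ring, 32 mm diameter, 12 mm high, 20 to 42 g, lying flat on the tray deck. Origin at the centre of its underside, z up; round, so its yaw means nothing. It slides freely when pushed and stops when the push stops.
- green_filter: Loose optical filter disc with green glass in a black ring, 32 mm diameter, 12 mm high, 20 to 42 g, lying flat on the tray deck. Origin at the centre of its underside, z up; round, so its yaw means nothing. It slides freely when pushed and stops when the push stops.
- blue_filter: Loose optical filter disc with blue glass in a black ring, 32 mm diameter, 12 mm high, 20 to 42 g, lying flat on the tray deck. Origin at the centre of its underside, z up; round, so its yaw means nothing. It slides freely when pushed and stops when the push stops.
- cup: Bystander: clear specimen cup with a red screw lid, 62 mm diameter, 61 mm high, loose on the worktop beside the lane. Origin at the centre of its underside.
- tape: Bystander: roll of brown paper tape standing on end, 36 mm diameter, 46 mm high, loose on the worktop on the other side of the lane. Origin at the centre of its underside.
- pen: Bystander: black marker, 135 mm long (along its own y), 12 mm wide, 14 mm high, lying loose on the worktop behind the back rim of the tray. Origin at the centre of its underside.
Mind the look-alikes: they are no part of the job. What is shaped like the green_filter but pink is not meant.

How it is judged (in metres and radians):
On the way, in this order (a step that is already met when the one before it is completed fails the run):
1. the amber disc is through the gate, in the lane, before the others (x of amber_filter in the frame of tray between 0.013 and 0.125 m and y of amber_filter in the frame of tray between -0.014 and 0.014 m and z of amber_filter in the frame of tray between 0.005 and 0.011 m), for 0.2 s.
2. the green disc is through the gate, in the lane, after the amber and before the blue (x of green_filter in the frame of tray between 0.013 and 0.125 m and y of green_filter in the frame of tray between -0.014 and 0.014 m and z of green_filter in the frame of tray between 0.005 and 0.011 m), for 0.2 s.
3. the blue disc is through the gate, in the lane, last (x of blue_filter in the frame of tray between 0.013 and 0.125 m and y of blue_filter in the frame of tray between -0.014 and 0.014 m and z of blue_filter in the frame of tray between 0.005 and 0.011 m), for 0.2 s.
At the end, for the whole second after the job is handed in: All three discs lie flat and at rest on the lane floor (within 3 mm of its level), centred within 14 mm of the lane's middle line, in order from the end stop: amber (centre more than 65 mm past the gate), green (36 to 82 mm), blue (13 to 50 mm). They went in one at a time: amber, green, blue (x of amber_filter in the frame of tray between 0.065 and 0.125 m and y of amber_filter in the frame of tray between -0.014 and 0.014 m and z of amber_filter in the frame of tray between 0.005 and 0.011 m and x of green_filter in the frame of tray between 0.036 and 0.082 m and y of green_filter in the frame of tray between -0.014 and 0.014 m and z of green_filter in the frame of tray between 0.005 and 0.011 m and x of blue_filter in the frame of tray between 0.013 and 0.05 m and y of blue_filter in the frame of tray between -0.014 and 0.014 m and z of blue_filter in the frame of tray between 0.005 and 0.011 m and linear speed of each of amber_filter, green_filter, blue_filter below 0.01 m/s); the robot touches nothing.
It fails at once if a disc is lifted more than 8 mm off the tray, or leaves it (z of any of amber_filter, green_filter, blue_filter in the frame of tray above 0.016 m or z of any of amber_filter, green_filter, blue_filter in the frame of tray below 0.003 m).
It fails at once if a disc is gripped or pressed hard (over 20 N from the fingers) (contact force between the fingers and amber_filter above 20 N or contact force between the fingers and green_filter above 20 N or contact force between the fingers and blue_filter above 20 N).
It fails at once if the cup, the tape roll or the marker is moved more than 15 mm (distance of any of cup, tape, pen from where it was at the start of the episode above 0.015 m).
It also fails if it takes over 72 s, if anything falls off the work surface, if the arm or the gripper's body presses on something with over 40 N, if the wrist force passes 120 N, or if a joint passes its speed limit or range.

## Working session

There is one attempt and no reset: what is moved stays moved. The work goes in short steps, Python scripts to look and compute and a tool call to move; the robot and the scene stay as the last step left them, time stands still between calls to the robot, and variables do not carry over. Pictures are saved under pics/ and viewed, and the job is handed in when it is done.

Besides the shell and the picture viewer there is one more tool, called after "Call:" as name(argument=value, ...), one argument or row to a line, values as JSON. apply_moves: Moves the arm, as the interface text tells. Its arguments: {"type":"object","properties":{"motion":{"type":"string"},"squeeze":{"type":"number"}},"required":["motion"]}

```bash
ls; mkdir -p pics; python3 - <<'E'
from rig import r, grab_frame, spotter
import cv2
for n in ("top","side"):
    f=grab_frame(n); cv2.imwrite(f"pics/{n}0.png",f["img"][:,:,::-1])
    print(n,f["fx"],f["cx"],f["cy"],f["R"],f["t"])
    for q in ["tray","gate","lane_end","amber_filter","green_filter","blue_filter","cup","tape","pen"]:
        print(q,[(d["conf"],[round(float(v)) for v in d["point"]]) for d in spotter.place_of(q,n)])
s=r.sense();print(s)
E
```

```text
pics
top 462.09623373006406 283.67574840391086 216.61080381979932 [[-4.18859533e-02 -9.99122294e-01  4.57704634e-04]
 [-9.76527371e-01  4.08418289e-02 -2.11485788e-01]
 [ 2.11281472e-01 -9.30524493e-03 -9.77380966e-01]] [   1.56119218  634.57720517 1084.90234072]
tray [(0.67, [589, 35, -1])]
gate [(0.77, [584, 33, 12])]
lane_end [(0.64, [550, 144, 8])]
amber_filter [(0.4, [555, -60, 11])]
green_filter [(0.7, [689, -286, 4]), (0.61, [720, 115, -2]), (0.5, [658, -24, 8]), (0.49, [817, 71, -1])]
blue_filter [(0.53, [618, -84, 9])]
cup [(0.84, [438, 112, 1])]
tape [(0.76, [636, 176, 0])]
pen [(0.61, [662, -181, 0])]
side 494.30326618024384 278.594511278979 210.66238050830677 [[ 0.9762586  -0.21626816 -0.01213397]
 [-0.12698918 -0.52606304 -0.84091107]
 [ 0.17547905  0.82248754 -0.54103728]] [-614.82070876  108.79289845  978.63964207]
tray [(0.83, [587, 31, -2])]
gate [(0.73, [583, 30, 7])]
lane_end [(0.68, [552, 144, 7]), (0.3, [587, 28, -2])]
amber_filter [(0.74, [552, -62, 7])]
green_filter [(0.52, [722, 115, -1]), (0.5, [663, -26, 7])]
blue_filter [(0.67, [614, -90, 6])]
cup [(0.57, [432, 115, -2])]
tape [(0.7, [636, 174, 4])]
pen [(0.82, [662, -181, -1])]
{'clock': 1.0, 'qpos': array([-1.28941838e+00,  3.53015084e-01,  1.63342268e+00, -1.82065462e-05,
        1.15521639e+00, -2.39635954e-03]), 'qvel': array([-7.74483283e-04, -1.38014039e-03, -9.19349219e-05, -2.19028317e-05,
       -1.85107357e-03,  1.63401184e-03]), 'joint_efforts': array([ 1.88770238e-03, -6.05178881e+01, -3.42445958e+01,  2.01325565e-04,
        9.20179082e-04, -1.98586883e-05]), 'eef_pos': array([ 174.98562321, -599.99677979,  404.66182074]), 'tcp_rot': array([-3.14153111e+00,  1.65089651e-05,  2.83781662e-01]), 'contact_force': array([-0.27192027,  0.79985065,  0.5200203 ]), 'wrist_torque': array([ 0.01637508,  0.0130456 , -0.05019694]), 'opening': 0.9971348498007981}
```

View pics.

View pics/top0.png

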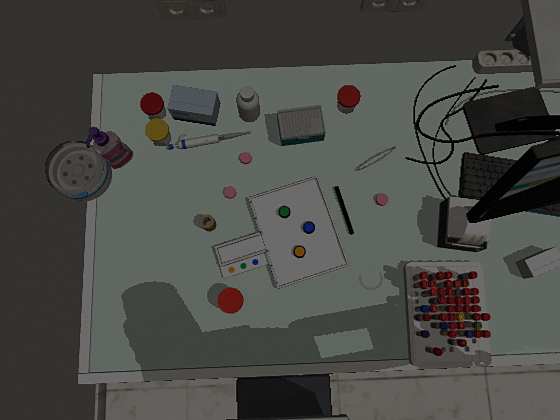

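View pics/side0.png

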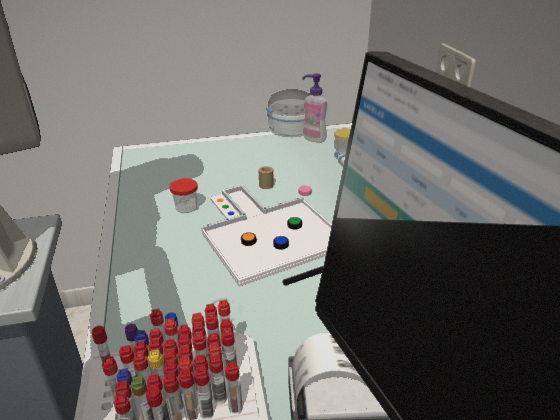

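```bash
cat > h.py <<'E'
import numpy as np, cv2
from rig import r, grab_frame, spotter
def proj(f,X):
    c=np.asarray(X,float)@np.array(f["R"]).T+np.array(f["t"]); return np.c_[f["fx"]*c[:,0]/c[:,2]+f["cx"],f["fy"]*c[:,1]/c[:,2]+f["cy"]]
def ray(f,u,v,z):
    d=np.array(f["R"]).T@np.array([(u-f["cx"])/f["fx"],(v-f["cy"])/f["fy"],1]); o=-np.array(f["R"]).T@np.array(f["t"])
    return o+d*(z-o[2])/d[2]
def t2w(P,pose):
    x,y,a=pose;P=np.asarray(P,float);c,s=np.cos(a),np.sin(a)
    return np.c_[x+c*P[:,0]-s*P[:,1],y+s*P[:,0]+c*P[:,1],P[:,2]]
def w2t(P,pose):
    x,y,a=pose;P=np.asarray(P,float)-[x,y];c,s=np.cos(a),np.sin(a)
    return np.c_[c*P[:,0]+s*P[:,1],-s*P[:,0]+c*P[:,1]]
def segs():
    b=[(-190,-125,16),(0,-125,16),(-190,125,16),(0,125,16)]
    L=[(b[0],b[1]),(b[0],b[2]),(b[2],b[3])]
    for s in(1,-1): L+=[((0,125*s,20),(0,21*s,20)),((0,21*s,20),(118,21*s,20))]
    L+=[((118,-21,20),(118,21,20)),((118,-21,8),(118,21,8))]
    return L
def overlay(n,pose,box,k,name,f=None,discs=()):
    f=f or grab_frame(n); u0,v0,u1,v1=box
    im=cv2.resize(f["img"][v0:v1,u0:u1,::-1].copy(),None,fx=k,fy=k,interpolation=cv2.INTER_CUBIC)
    P=lambda X:[tuple(int(round(t)) for t in (p-[u0,v0]+.5)*k) for p in proj(f,X)]
    if pose is not None:
        for a,b in segs():
            p,q=P(t2w([a,b],pose)); cv2.line(im,p,q,(0,0,255),1)
    for d in discs:
        t=np.linspace(0,2*np.pi,40); cv2.polylines(im,[np.array(P(np.c_[d[0]+16*np.cos(t),d[1]+16*np.sin(t),0*t+20]))],True,(255,0,255),1)
    cv2.imwrite("pics/"+name,im); return f
BT=(205,170,355,295);BS=(195,175,345,285)
E
python3 - <<'E'
from h import *
pose=(584,32,np.arctan2(112,-33));D=[(553,-61),(660,-25),(616,-87)]
print(w2t(D,pose))
for n,b in(("top",BT),("side",BS)):
    overlay(n,None,b,5,n+"1.png"); overlay(n,pose,b,5,n+"1o.png",discs=D)
E
```

```text
[[ -80.44676879   56.02068718]
 [ -76.15593187  -56.7914962 ]
 [-123.19241161    2.93763885]]
```

View pics/top1.png

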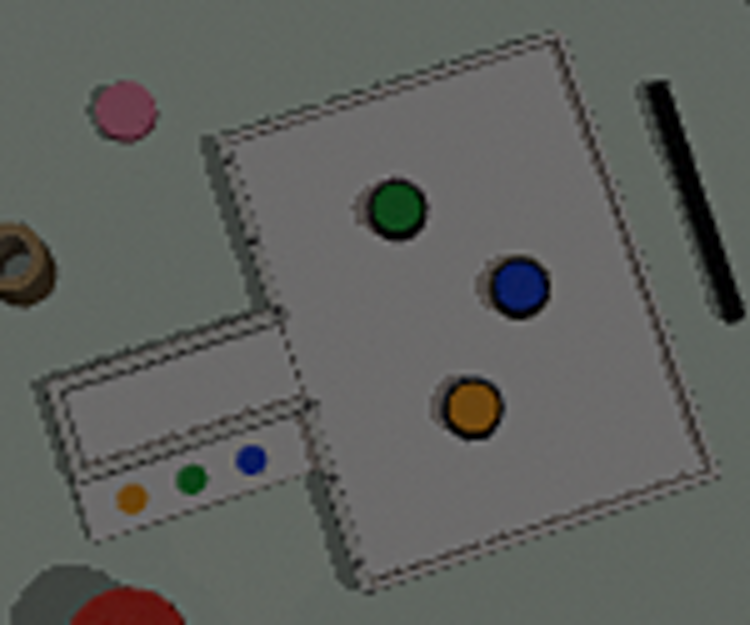

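View pics/top1o.png

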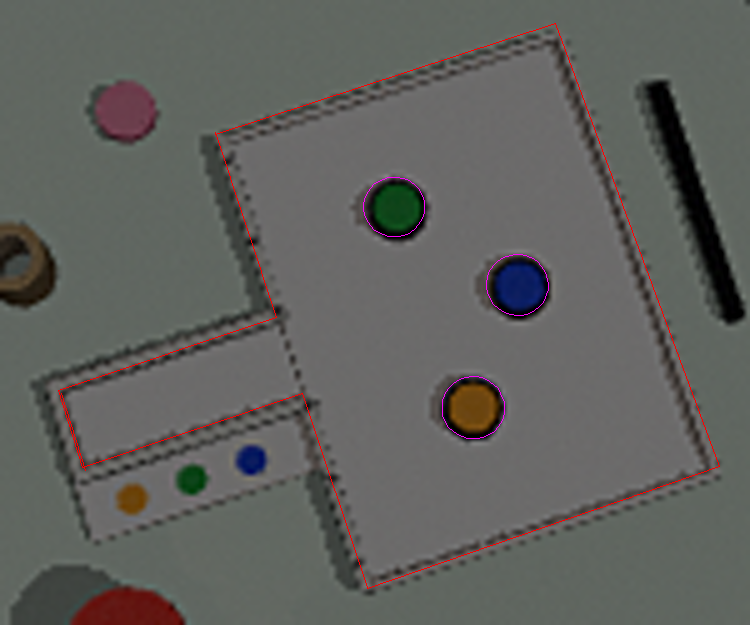

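View pics/side1o.png

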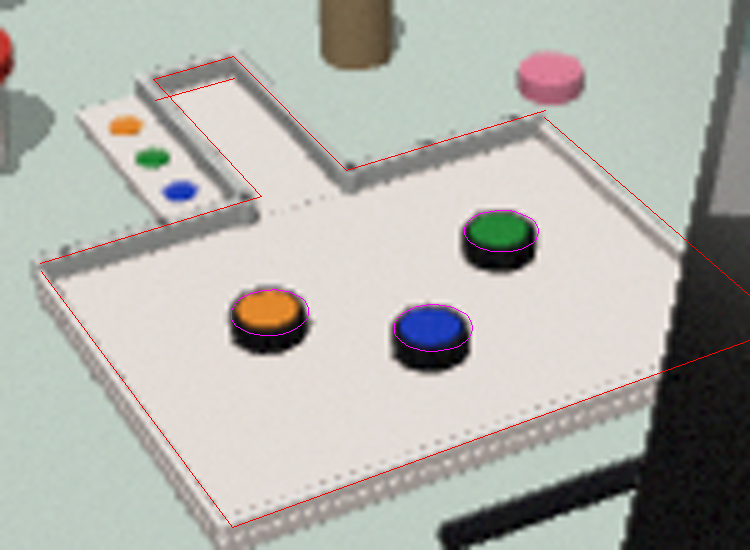

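```bash
python3 - <<'E'
from h import *
pose=(584,32,np.arctan2(112,-33)-0.015)
f=overlay("top",None,(210,228,275,278),12,"top2.png");g=overlay("side",None,(208,182,273,222),12,"side2.png")
E
```

```text
(no output)
```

View pics/top2.png

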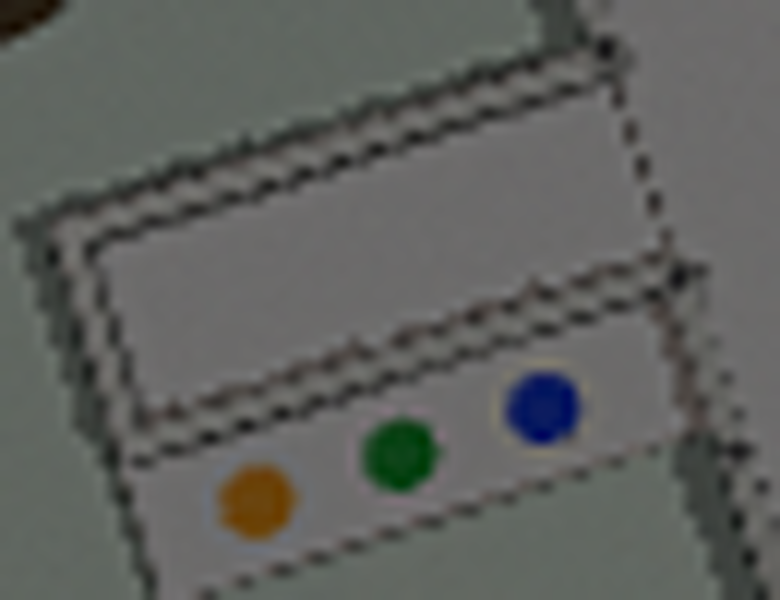

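View pics/side2.png

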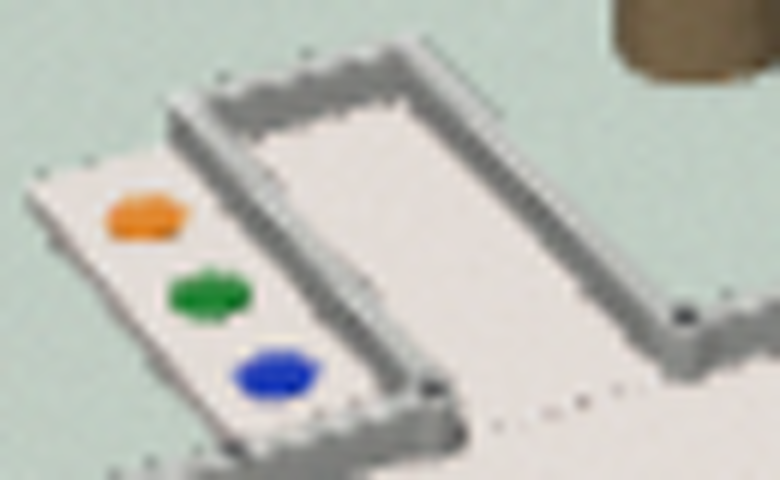

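```bash
python3 - <<'E'
from h import *
f=grab_frame("top");g=grab_frame("side")
T=lambda u,v,z:ray(f,u/12+210-.5,v/12+228-.5,z)
S=lambda u,v,z:ray(g,u/12+208-.5,v/12+182-.5,z)
print("cams",-f["R"].T@f["t"],-g["R"].T@g["t"])
for z in(20,22):
  for q in ((T(605,50,z),T(685,272,z)),(S(685,315,z),S(432,388,z))):
    d=q[0]-q[1]; print("posts",z,q[0][:2].round(1),q[1][:2].round(1),"mid",((q[0]+q[1])/2)[:2].round(1),"dist",np.hypot(*d[:2]).round(1),"yaw",np.degrees(np.arctan2(d[0],-d[1])).round(1) )
for z in (8,20):
  A=[T(90,245,z),T(150,415,z),T(615,80,z),T(660,262,z)]
  print("top lane in corners",z,[a[:2].round(1) for a in A])
  print(" end mid",((A[0]+A[1])/2).round(1)," widths",np.linalg.norm(A[0]-A[1]),np.linalg.norm(A[2]-A[3]))
B=[S(405,100,8),S(255,140,8),S(678,378,8),S(460,438,8)]
print("side floor: end L/R, post bases",[b[:2].round(1) for b in B],((B[0]+B[1])/2).round(1),((B[2]+B[3])/2).round(1))
B=[S(402,52,20),S(222,100,20)];print("side end top",[b[:2].round(1) for b in B],((B[0]+B[1])/2).round(1))
# disc centroids
import colorsys
for n,fr,b in(("top",f,BT),("side",g,BS)):
  h=cv2.cvtColor(fr["img"],cv2.COLOR_RGB2HSV)
  for nm,lo,hi in(("amber",8,25),("green",45,80),("blue",105,130)):
    m=((h[...,0]>=lo)&(h[...,0]<=hi)&(h[...,1]>140)&(h[...,2]>50)).astype(np.uint8)
    k,_,st,c=cv2.connectedComponentsWithStats(m)
    print(n,nm,[(int(st[i,4]),c[i].round(1).tolist(),ray(fr,*c[i],20)[:2].round(1).tolist()) for i in range(1,k) if st[i,4]>15 and b[0]<c[i][0]<b[2] and b[1]<c[i][1]<b[3]])
E
```

```text
cams [ 390.52763861  -14.26218976 1194.56624302] [ 442.30876499 -880.653134    613.50546998]
posts 20 [607.3  37.5] [558.4  22. ] mid [582.8  29.7] dist 51.2 yaw 107.7
posts 20 [606.9  40.7] [556.9  27.1] mid [581.9  33.9] dist 51.8 yaw 105.2
posts 22 [606.9  37.4] [558.2  21.9] mid [582.5  29.7] dist 51.1 yaw 107.7
posts 22 [606.3  37.6] [556.5  24.1] mid [581.4  30.9] dist 51.6 yaw 105.2
top lane in corners 8 [array([571.4, 150.4]), array([534.1, 138. ]), array([602.8,  36.1]), array([562.5,  27.6])]
 end mid [552.7 144.2   8. ]  widths 39.314651905374575 41.089936158282136
top lane in corners 20 [array([569.6, 148.7]), array([532.6, 136.4]), array([600.6,  35.6]), array([560.8,  27.2])]
 end mid [551.1 142.6  20. ]  widths 38.9170543623478 40.67438478321272
side floor: end L/R, post bases [array([570.8, 152.3]), array([539.1, 143.8]), array([604.7,  38.1]), array([561.6,  27.5])] [554.9 148.    8. ] [583.1  32.8   8. ]
side end top [array([570.6, 150.9]), array([532.9, 140.5])] [551.7 145.7  20. ]
top amber [(75, [299.3, 251.0], [552.8, -61.7]), (26, [231.0, 269.5], [512.8, 113.9])]
top green [(66, [283.9, 211.0], [659.3, -26.6]), (24, [243.0, 265.5], [521.7, 83.2])]
top blue [(73, [308.6, 226.8], [614.7, -88.7]), (26, [254.8, 261.4], [530.8, 52.8])]
side amber [(85, [248.1, 236.7], [552.6, -60.1])]
side green [(63, [294.4, 220.8], [659.0, -25.7])]
side blue [(81, [280.6, 240.3], [614.8, -87.8])]
```

```bash
cat >> h.py <<'E'
POSE=(583.,31.5,np.radians(105.7))
def goto(P,head,z,pose=POSE):
    """tool centre at tray (x,y), heading tray-rad, TCP z -> tool-frame fractions"""
    s=r.sense(); p=s["eef_pos"]; y0=s["tcp_rot"][2]
    w=t2w([[P[0],P[1],0]],pose)[0]; w[2]=z; d=w-p; c,sn=np.cos(y0),np.sin(y0)
    yaw=pose[2]+head; dy=(yaw-y0+np.pi)%(2*np.pi)-np.pi
    return np.round([(c*d[0]+sn*d[1])/1000,(sn*d[0]-c*d[1])/1000,-d[2]/1000,-dy/np.pi],4)
def st():
    s=r.sense(); print("t",s["clock"],"p",s["eef_pos"].round(1),"tray",w2t([s["eef_pos"][:2]],POSE).round(1),"rpy",s["tcp_rot"].round(3),"F",s["contact_force"].round(1),"op",round(s["opening"],3))
E
python3 - <<'E'
from h import *
D=w2t([(552.7,-61),(659.2,-26.2),(614.8,-88.3)],POSE);print(D)
A=D[0];T=np.array([-42,0]);u=(T-A)/np.linalg.norm(T-A);h=np.arctan2(u[1],u[0]);print(u,h,np.linalg.norm(T-A))
print(A-45*u, goto(A-45*u,h,330),goto(A-45*u,h,230),goto(A-45*u,h,185));st()
E
```

```text
[[ -80.84979303   54.20010117]
 [ -76.16706775  -57.74346534]
 [-123.9355654     1.80433589]]
[ 0.58258222 -0.81277177] -0.9488941866694005 66.68551106022976
[-107.0659929    90.77483103] [ 0.4767 -0.3858  0.0747 -0.1949] [ 0.4767 -0.3858  0.1747 -0.1949] [ 0.4767 -0.3858  0.2197 -0.1949]
t 1.4 p [ 175.  -600.   404.7] tray [[-497.5  563.7]] rpy [-3.142 -0.     0.284] F [0.7 0.4 1.5] op 0.999
```

Call:
apply_moves(
  motion="-0.53 0.477 -0.386 0 -0.195; -0.53 0.477 -0.386 0 -0.195; -0.53 0.477 -0.386 0 -0.195; -0.53 0.477 -0.386 0 -0.195; -0.53 0.477 -0.386 0 -0.195; -0.53 0.477 -0.386 0 -0.195; -0.53 0.477 -0.386 0 -0.195; -0.53 0.477 -0.386 0 -0.195; -0.53 0.477 -0.386 0 -0.195; -0.53 0.477 -0.386 0 -0.195; -0.53 0.477 -0.386 0 -0.195; -0.53 0.477 -0.386 0.04 -0.195; -0.53 0.477 -0.386 0.08 -0.195; -0.53 0.477 -0.386 0.12 -0.195; -0.53 0.477 -0.386 0.155 -0.195; -0.53 0.477 -0.386 0.155 -0.195; -0.53 0.477 -0.386 0.155 -0.195; -0.53 0.477 -0.386 0.155 -0.195; -0.53 0.477 -0.386 0.155 -0.195",
  squeeze=20,
)

```text
clock: 2.98
eef_pos: [524.7, -95.5, 249.0]
tcp_rot: [-3.139, 0.001, 0.898]
contact_force: [0.1, -1.1, 0.9]
opening: 0.234
```

```bash
python3 - <<'E'
from h import *
st();print(goto([-107.066,90.775],-.9489,185))
overlay("side",None,(150,60,350,285),3,"side3.png");overlay("top",None,(205,170,355,295),4,"top3.png")
E
```

```text
t 2.9833 p [524.7 -95.5 249. ] tray [[-106.5   90.5]] rpy [-3.139e+00  1.000e-03  8.980e-01] F [ 0.1 -1.1  0.9] op 0.234
[-0.0006  0.0003  0.064   0.0006]
```

View pics/side3.png

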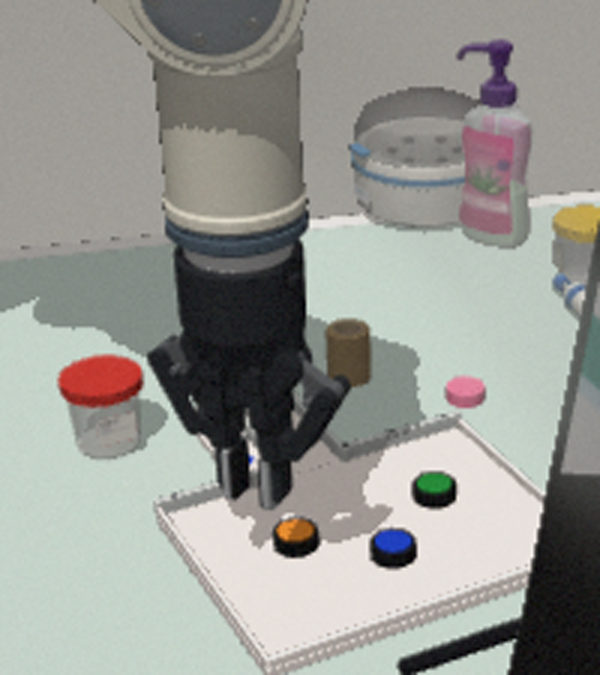

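View pics/top3.png

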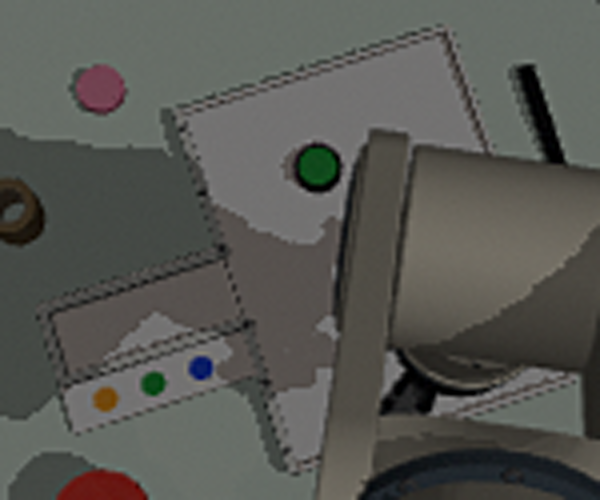

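Call:
apply_moves(
  motion="-0.53 0 0 0.02 0; -0.53 0 0 0.04 0; -0.53 0 0 0.054 0; -0.53 0 0 0.06 0; -0.53 0 0 0.064 0; -0.53 0 0 0.064 0; -0.53 0 0 0.064 0; -0.53 0.003 0 0.064 0; -0.53 0.008 0 0.064 0; -0.53 0.013 0 0.064 0; -0.53 0.018 0 0.064 0; -0.53 0.022 0 0.064 0; -0.53 0.026 0 0.064 0; -0.53 0.03 0 0.064 0; -0.53 0.034 0 0.064 0; -0.53 0.038 0 0.064 0; -0.53 0.04 0 0.064 0; -0.53 0.04 0 0.064 0",
)

```text
clock: 4.58
eef_pos: [550.1, -64.3, 185.6]
tcp_rot: [3.141, -0.0, 0.897]
contact_force: [-0.4, -0.3, 0.3]
opening: 0.236
```

```bash
python3 - <<'E'
from h import *
st()
overlay("side",POSE,(190,150,350,285),5,"side4.png")
E
```

```text
t 4.5833 p [550.1 -64.3 185.6] tray [[-83.3  57.6]] rpy [ 3.141 -0.     0.897] F [-0.4 -0.3  0.3] op 0.236
```

View pics/side4.png

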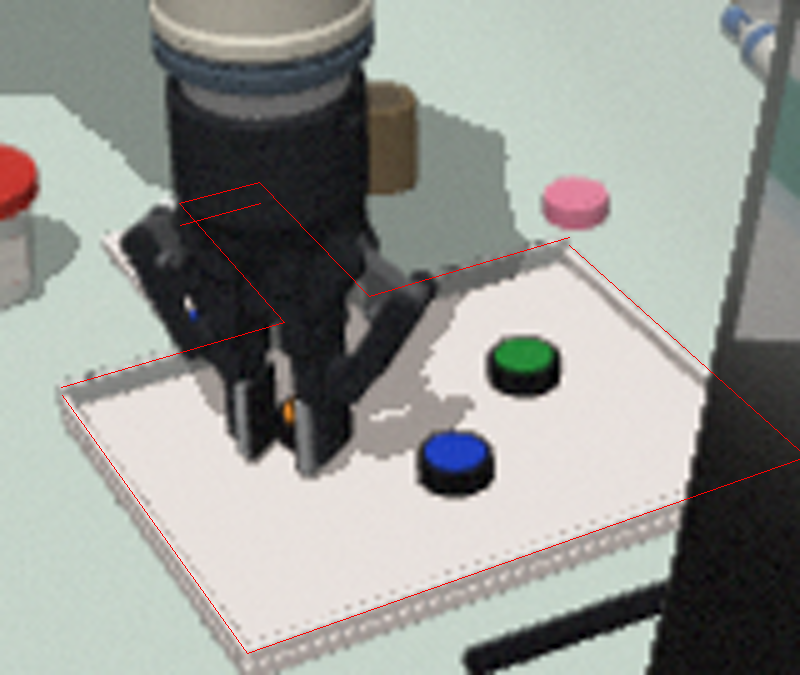

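Call:
apply_moves(
  motion="-0.53 0.004 0 0 0; -0.53 0.008 0 0 0; -0.53 0.012 0 0 0; -0.53 0.016 0 0 0; -0.53 0.02 0 0 0; -0.53 0.024 0 0 0; -0.53 0.028 0 0 0; -0.53 0.032 0 0 0; -0.53 0.036 0 0 0; -0.53 0.04 0 0 0; -0.53 0.044 0 0 0; -0.53 0.048 0 0 0; -0.53 0.048 0 0 0; -0.53 0.045 0 0 0; -0.53 0.035 0 0 0; -0.53 0.025 0 0 0; -0.53 0.02 0 -0.02 0; -0.53 0.02 0 -0.03 0; -0.53 0.02 0 -0.03 0",
)

```text
clock: 6.22
eef_pos: [562.7, -49.9, 217.8]
tcp_rot: [3.139, -0.002, 0.895]
contact_force: [0.2, 0.0, 1.0]
opening: 0.237
```

```bash
python3 - <<'E'
from h import *
st();print(goto([-90,0],0,215),goto([-90,0],0,185))
overlay("side",None,(190,150,350,285),5,"side5.png")
E
```

```text
t 6.2167 p [562.7 -49.9 217.8] tray [[-72.9  41.5]] rpy [ 3.139e+00 -2.000e-03  8.950e-01] F [0.2 0.  1. ] op 0.237
[ 0.0238  0.0381  0.0028 -0.3023] [ 0.0238  0.0381  0.0328 -0.3023]
```

View pics/side5.png

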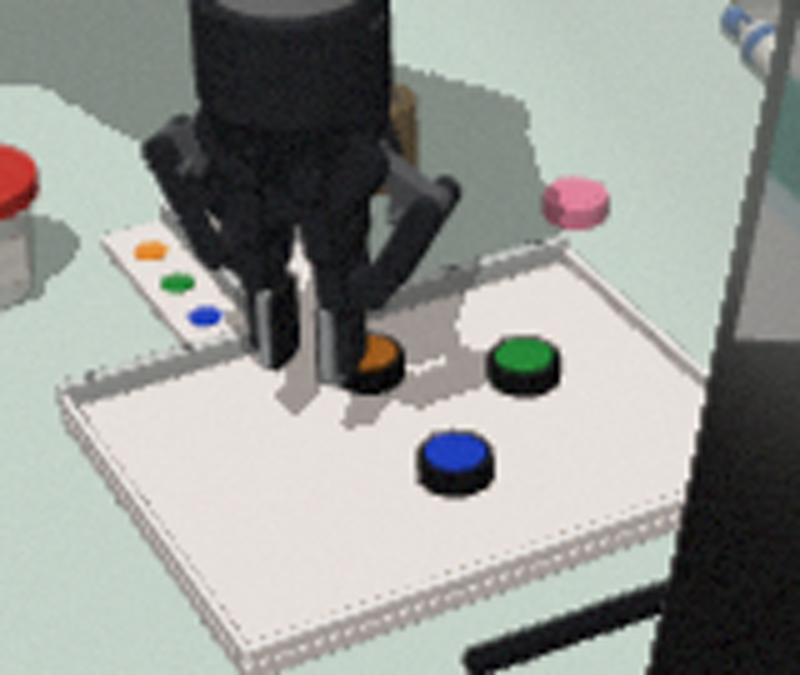

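```bash
python3 - <<'E'
from h import *
g=grab_frame("side")
for u,v in((366,353),(456,452)):
  w=ray(g,u/5+190-.5,v/5+150-.5,20);print(w,w2t([w[:2]],POSE))
E
```

```text
[593.3364393   -7.08585003  20.        ] [[-39.94332443   0.49054342]]
[615.21488408 -86.62106263  20.        ] [[-122.43153407    0.95060921]]
```

Call:
apply_moves(
  motion="-0.53 0.01 0.015 0.003 -0.04; -0.53 0.02 0.03 0.003 -0.08; -0.53 0.026 0.035 0.003 -0.12; -0.53 0.026 0.035 0.003 -0.16; -0.53 0.026 0.035 0.003 -0.2; -0.53 0.026 0.035 0.003 -0.24; -0.53 0.026 0.035 0.003 -0.28; -0.53 0.026 0.035 0.003 -0.302; -0.53 0.026 0.035 0.003 -0.302; -0.53 0.026 0.035 0.015 -0.302; -0.53 0.026 0.035 0.026 -0.302; -0.53 0.026 0.035 0.033 -0.302; -0.53 0.026 0.035 0.033 -0.302; -0.53 0.026 0.035 0.033 -0.302",
)

```text
clock: 7.48
eef_pos: [605.5, -50.5, 181.6]
tcp_rot: [-3.14, -0.001, 1.844]
contact_force: [-1.5, 0.0, 2.2]
opening: 0.234
```

```bash
python3 - <<'E'
from h import *
st();print(goto([-30,0],0,185))
overlay("side",None,(190,150,350,285),5,"side6.png")
E
```

```text
t 7.4833 p [605.5 -50.5 181.6] tray [[-85.    0.5]] rpy [-3.140e+00 -1.000e-03  1.844e+00] F [-1.5  0.   2.2] op 0.234
[ 0.055   0.0005 -0.0034 -0.0003]
```

View pics/side6.png

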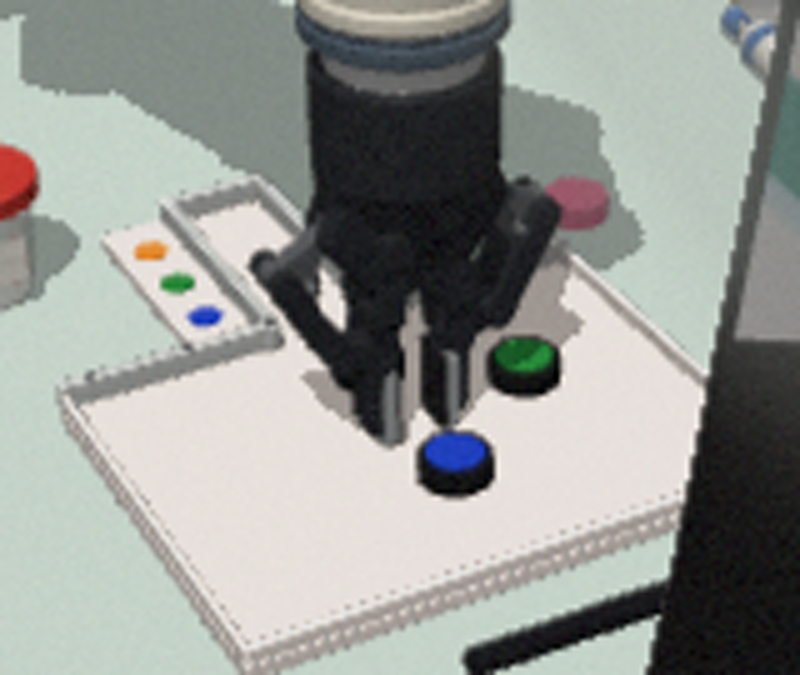

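Call:
apply_moves(
  motion="-0.53 0 0.0005 -0.0035 0; -0.53 0.004 0.0005 -0.0035 0; -0.53 0.008 0.0005 -0.0035 0; -0.53 0.012 0.0005 -0.0035 0; -0.53 0.016 0.0005 -0.0035 0; -0.53 0.02 0.0005 -0.0035 0; -0.53 0.024 0.0005 -0.0035 0; -0.53 0.028 0.0005 -0.0035 0; -0.53 0.032 0.0005 -0.0035 0; -0.53 0.036 0.0005 -0.0035 0; -0.53 0.04 0.0005 -0.0035 0; -0.53 0.044 0.0005 -0.0035 0; -0.53 0.047 0.0005 -0.0035 0; -0.53 0.05 0.0005 -0.0035 0; -0.53 0.053 0.0005 -0.0035 0; -0.53 0.056 0.0005 -0.0035 0; -0.53 0.059 0.0005 -0.0035 0; -0.53 0.062 0.0005 -0.0035 0; -0.53 0.065 0.0005 -0.0035 0; -0.53 0.065 0.0005 -0.0035 0",
)

```text
clock: 9.2
eef_pos: [588.6, 12.6, 186.2]
tcp_rot: [-3.141, -0.0, 1.845]
contact_force: [0.4, 0.4, -0.4]
opening: 0.234
```

```bash
python3 - <<'E'
from h import *
st()
overlay("side",None,(190,150,350,285),5,"side7.png")
E
```

```text
t 9.2 p [588.6  12.6 186.2] tray [[-19.7  -0.3]] rpy [-3.141 -0.     1.845] F [ 0.4  0.4 -0.4] op 0.234
```

View pics/side7.png

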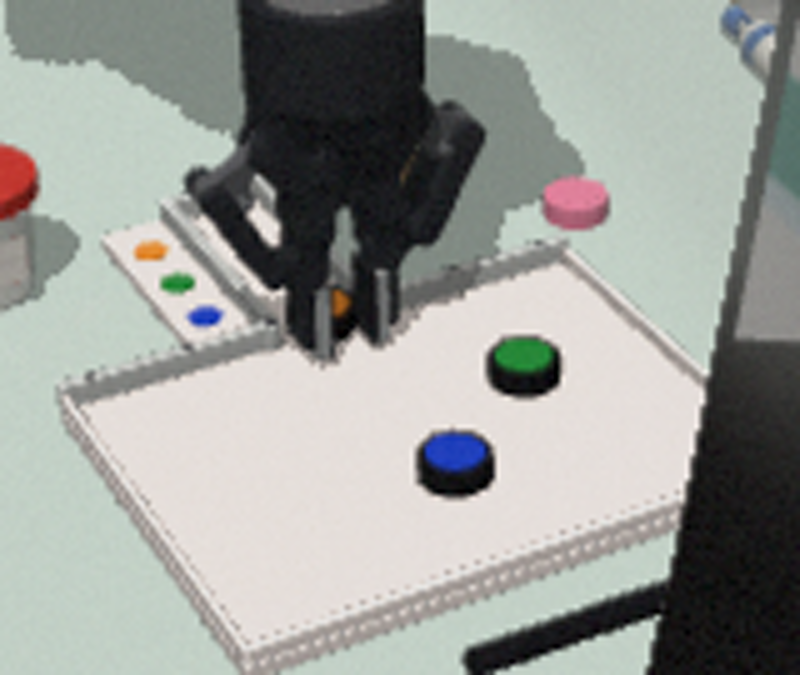

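Call:
apply_moves(
  motion="-0.53 -0.006 0 0 0; -0.7 -0.012 0 0 0; -0.93 -0.012 0 0 0; -0.93 -0.012 0 0 0; -0.93 -0.012 0 0 0; -0.93 -0.008 0 0 0; -0.93 -0.004 0 0 0; -0.93 0 0 0 0; -0.93 0.003 0 0 0; -0.93 0.006 0 0 0; -0.93 0.009 0 0 0; -0.93 0.012 0 0 0; -0.93 0.015 0 0 0; -0.93 0.018 0 0 0; -0.93 0.021 0 0 0; -0.93 0.024 0 0 0; -0.93 0.027 0 0 0; -0.93 0.03 0 0 0; -0.93 0.03 0 0 0",
)

```text
clock: 10.83
eef_pos: [580.5, 41.5, 186.2]
tcp_rot: [-3.142, -0.0, 1.845]
contact_force: [-0.5, -0.0, -0.7]
opening: 0.035
```

```bash
python3 - <<'E'
from h import *
st()
overlay("side",None,(190,150,350,285),5,"side8.png")
E
```

```text
t 10.8333 p [580.5  41.5 186.2] tray [[10.3 -0.3]] rpy [-3.142 -0.     1.845] F [-0.5 -0.  -0.7] op 0.035
```

View pics/side8.png

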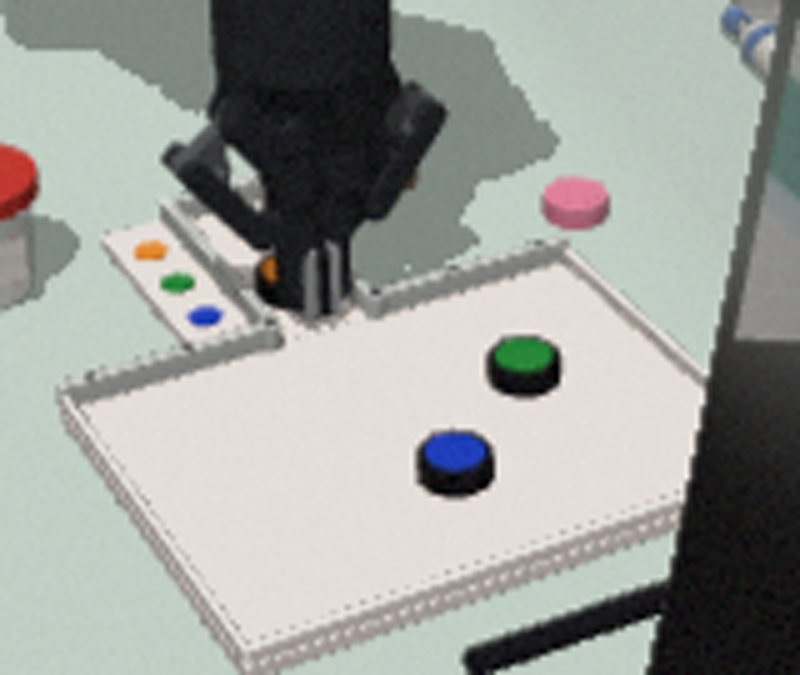

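Call:
apply_moves(
  motion="-0.93 -0.01 0 0 0; -0.93 -0.025 0 0 0; -0.93 -0.04 0 -0.01 0; -0.93 -0.04 0 -0.04 0; -0.8 -0.04 0 -0.064 0; -0.53 -0.04 0 -0.064 0",
)

```text
clock: 11.38
eef_pos: [593.8, 0.4, 255.3]
tcp_rot: [3.135, 0.002, 1.843]
contact_force: [1.3, -0.3, 0.5]
opening: 0.221
```

```bash
python3 - <<'E'
from h import *
st()
G=np.array([-76.2,-57.2]);T=np.array([-42,0]);u=(T-G)/np.linalg.norm(T-G);h=np.arctan2(u[1],u[0]);print(u,h,np.linalg.norm(T-G))
P=G-38*u;print(P,goto(P,h,230),goto(P,h,185.5))
overlay("side",None,(190,150,350,285),5,"side9.png")
E
```

```text
t 11.3833 p [5.938e+02 4.000e-01 2.553e+02] tray [[-32.8  -2. ]] rpy [3.135e+00 2.000e-03 1.843e+00] F [ 1.3 -0.3  0.5] op 0.221
[0.51317117 0.85828629] 1.0319208294147164 66.64442962468807
[-95.7005045  -89.81487888] [-0.0627  0.0879  0.0253 -0.3289] [-0.0627  0.0879  0.0698 -0.3289]
```

View pics/side9.png

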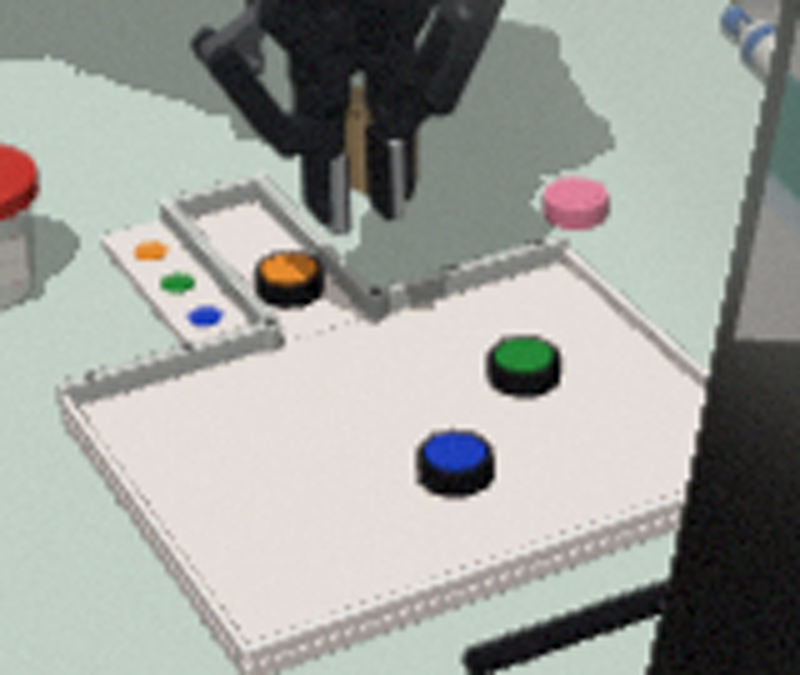

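Call:
apply_moves(
  motion="-0.53 -0.01 0.015 0 -0.04; -0.53 -0.02 0.03 0 -0.08; -0.53 -0.03 0.045 0 -0.12; -0.53 -0.04 0.06 0 -0.16; -0.53 -0.05 0.075 0 -0.2; -0.53 -0.063 0.088 0 -0.24; -0.53 -0.063 0.088 0.01 -0.28; -0.53 -0.063 0.088 0.02 -0.32; -0.53 -0.063 0.088 0.025 -0.329; -0.53 -0.063 0.088 0.025 -0.329; -0.53 -0.063 0.088 0.025 -0.329",
)

```text
clock: 12.35
eef_pos: [692.9, -35.3, 224.4]
tcp_rot: [-3.141, -0.002, 2.876]
contact_force: [-0.2, -0.1, 0.2]
opening: 0.234
```

```bash
python3 - <<'E'
from h import *
st();print(goto([-95.7,-89.8],1.032,185.5))
overlay("side",None,(190,150,350,285),5,"side10.png")
E
```

```text
t 12.35 p [692.9 -35.3 224.4] tray [[-94.  -87.8]] rpy [-3.141e+00 -2.000e-03  2.876e+00] F [-0.2 -0.1  0.2] op 0.234
[-0.0026 -0.0004  0.0389 -0.0002]
```

View pics/side10.png

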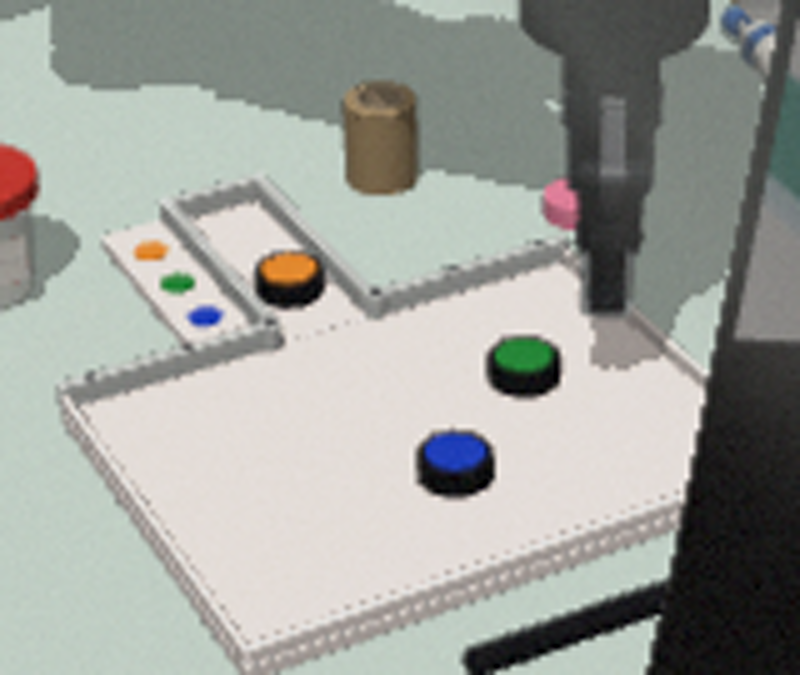

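Call:
apply_moves(
  motion="-0.53 -0.003 0 0.015 0; -0.53 -0.003 0 0.027 0; -0.53 -0.003 0 0.035 0; -0.53 -0.003 0 0.038 0; -0.53 -0.003 0 0.038 0; -0.53 0 0 0.038 0; -0.53 0.004 0 0.038 0; -0.53 0.008 0 0.038 0; -0.53 0.012 0 0.038 0; -0.53 0.016 0 0.038 0; -0.53 0.02 0 0.038 0; -0.53 0.024 0 0.038 0; -0.53 0.028 0 0.038 0; -0.53 0.032 0 0.038 0; -0.53 0.036 0 0.038 0; -0.53 0.038 0 0.038 0; -0.53 0.038 0 0.038 0",
)

```text
clock: 13.82
eef_pos: [656.0, -24.3, 187.1]
tcp_rot: [-3.141, -0.001, 2.879]
contact_force: [0.2, 0.3, 0.0]
opening: 0.234
```

```bash
python3 - <<'E'
from h import *
st();print(goto(np.array([-42,0])-23.5*np.array([.513,.858]),1.032,185.5))
overlay("side",None,(190,150,350,285),5,"side11.png")
E
```

```text
t 13.8167 p [656.  -24.3 187.1] tray [[-73.5 -55.2]] rpy [-3.141e+00 -1.000e-03  2.879e+00] F [0.2 0.3 0. ] op 0.234
[ 0.04   -0.0012  0.0016  0.0006]
```

View pics/side11.png

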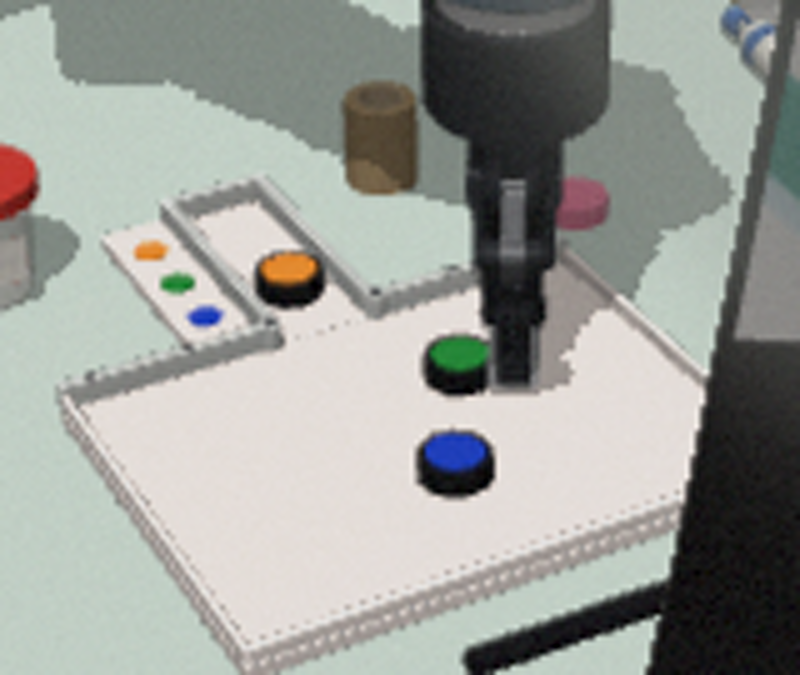

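Call:
apply_moves(
  motion="-0.53 0.004 0 0.001 0; -0.53 0.008 0 0.001 0; -0.53 0.012 0 0.001 0; -0.53 0.016 0 0.001 0; -0.53 0.02 0 0.001 0; -0.53 0.024 0 0.001 0; -0.53 0.028 0 0.001 0; -0.53 0.032 0 0.001 0; -0.53 0.036 0 0.001 0; -0.53 0.04 0 0.001 0; -0.53 0.04 0 0.001 0; -0.53 0.036 0 0.001 0; -0.53 0.025 0 0.001 0; -0.53 0.015 0 0.001 0; -0.53 0.01 0 -0.02 0; -0.53 0.01 0 -0.03 0; -0.53 0.01 0 -0.03 0",
)

```text
clock: 15.28
eef_pos: [648.9, -22.2, 219.6]
tcp_rot: [3.141, 0.005, 2.878]
contact_force: [1.0, -0.1, 0.1]
opening: 0.236
```

```bash
python3 - <<'E'
from h import *
st();print(goto([-86,0],0,216),goto([-86,0],0,185.5))
overlay("side",None,(190,150,350,285),5,"side12.png")
E
```

```text
t 15.2833 p [648.9 -22.2 219.6] tray [[-69.5 -49. ]] rpy [3.141 0.005 2.878] F [ 1.  -0.1  0.1] op 0.236
[ 0.0336 -0.0392  0.0036  0.329 ] [ 0.0336 -0.0392  0.0341  0.329 ]
```

View pics/side12.png

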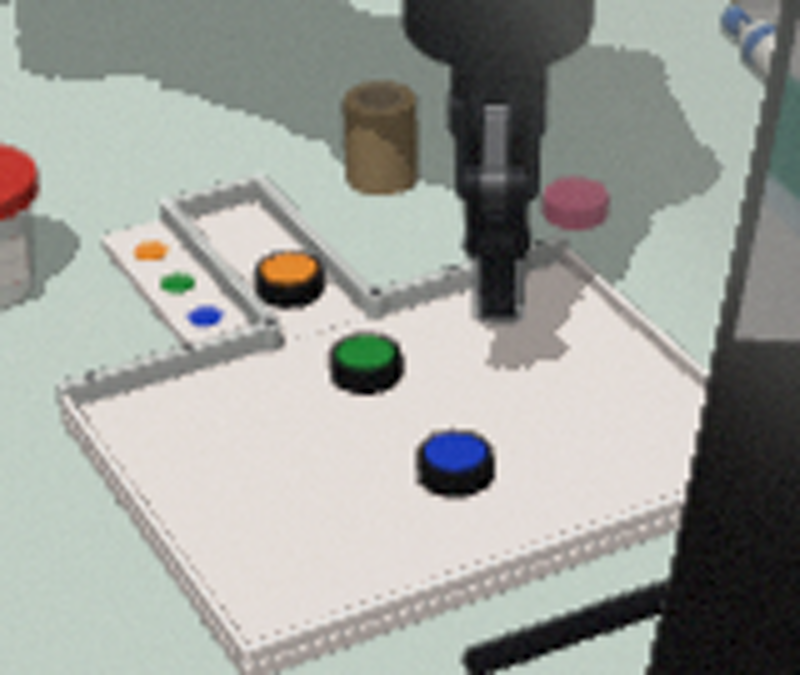

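Call:
apply_moves(
  motion="-0.53 0.01 -0.012 0.003 0.04; -0.53 0.02 -0.024 0.003 0.08; -0.53 0.03 -0.036 0.003 0.12; -0.53 0.034 -0.039 0.003 0.16; -0.53 0.034 -0.039 0.003 0.2; -0.53 0.034 -0.039 0.003 0.24; -0.53 0.034 -0.039 0.003 0.28; -0.53 0.034 -0.039 0.003 0.32; -0.53 0.034 -0.039 0.003 0.329; -0.53 0.034 -0.039 0.003 0.329; -0.53 0.034 -0.039 0.015 0.329; -0.53 0.034 -0.039 0.025 0.329; -0.53 0.034 -0.039 0.031 0.329; -0.53 0.034 -0.039 0.031 0.329; -0.53 0.034 -0.039 0.031 0.329",
)

```text
clock: 16.58
eef_pos: [603.5, -50.6, 185.1]
tcp_rot: [-3.14, -0.001, 1.846]
contact_force: [0.3, 0.5, -0.4]
opening: 0.233
```

```bash
python3 - <<'E'
from h import *
st();print(goto([-20,-.3],0,185.7))
overlay("side",None,(190,150,350,285),5,"side13.png")
E
```

```text
t 16.5833 p [603.5 -50.6 185.1] tray [[-84.6   2.4]] rpy [-3.140e+00 -1.000e-03  1.846e+00] F [ 0.3  0.5 -0.4] op 0.233
[ 0.0646  0.0028 -0.0006  0.0003]
```

View pics/side13.png

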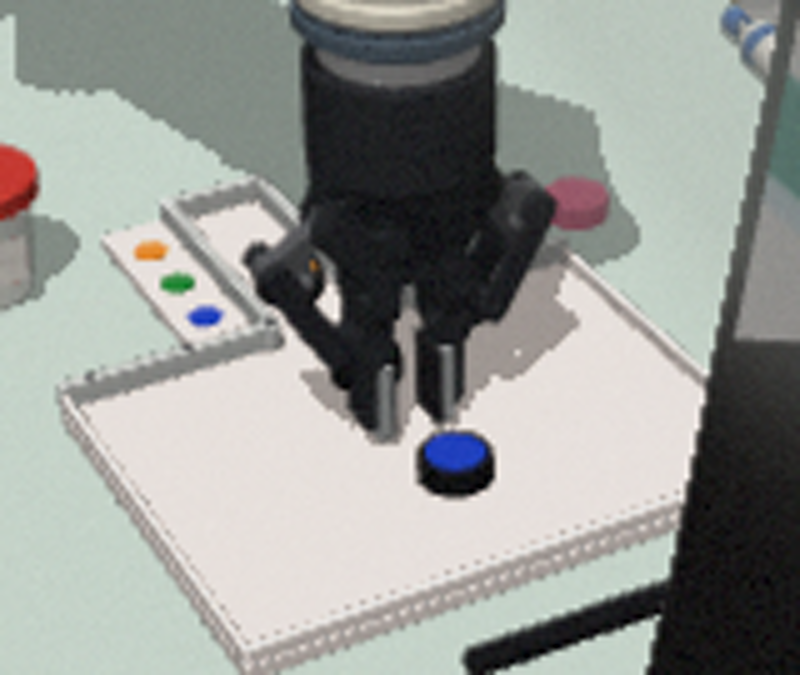

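Call:
apply_moves(
  motion="-0.53 0 0.003 -0.0005 0; -0.53 0.004 0.003 -0.0005 0; -0.53 0.008 0.003 -0.0005 0; -0.53 0.012 0.003 -0.0005 0; -0.53 0.016 0.003 -0.0005 0; -0.53 0.02 0.003 -0.0005 0; -0.53 0.024 0.003 -0.0005 0; -0.53 0.028 0.003 -0.0005 0; -0.53 0.032 0.003 -0.0005 0; -0.53 0.036 0.003 -0.0005 0; -0.53 0.04 0.003 -0.0005 0; -0.53 0.044 0.003 -0.0005 0; -0.53 0.047 0.003 -0.0005 0; -0.53 0.05 0.003 -0.0005 0; -0.53 0.053 0.003 -0.0005 0; -0.53 0.056 0.003 -0.0005 0; -0.53 0.059 0.003 -0.0005 0; -0.53 0.062 0.003 -0.0005 0; -0.53 0.065 0.003 -0.0005 0; -0.53 0.065 0.003 -0.0005 0",
)

```text
clock: 18.3
eef_pos: [589.0, 13.2, 186.7]
tcp_rot: [-3.141, -0.0, 1.845]
contact_force: [0.4, -0.4, 0.5]
opening: 0.235
```

```bash
python3 - <<'E'
from h import *
st()
overlay("side",None,(190,150,350,285),5,"side14.png")
E
```

```text
t 18.3 p [589.   13.2 186.7] tray [[-19.2  -0.8]] rpy [-3.141 -0.     1.845] F [ 0.4 -0.4  0.5] op 0.235
```

View pics/side14.png

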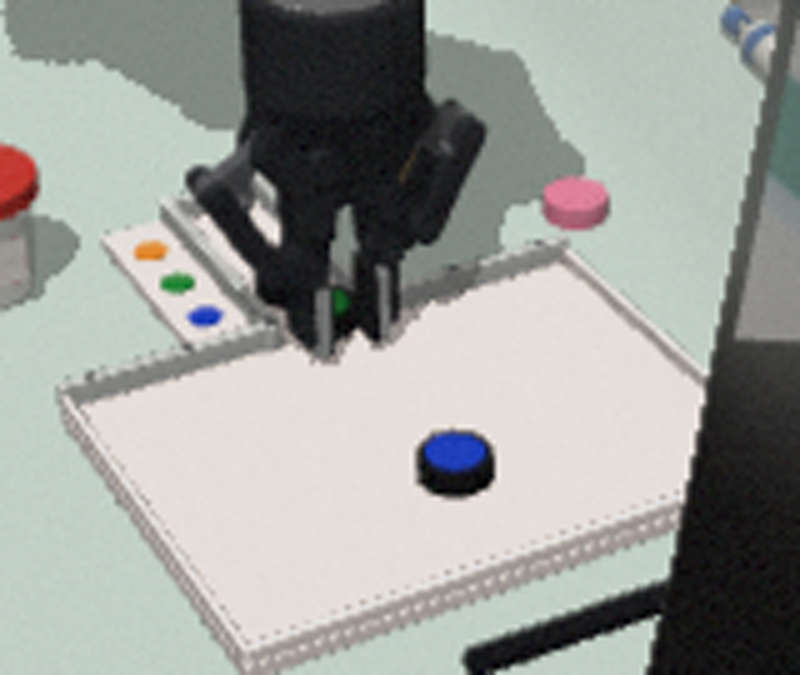

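Same close-and-push as for amber, then retreat.

Call:
apply_moves(
  motion="-0.53 -0.006 0 0.001 0; -0.7 -0.012 0 0.001 0; -0.93 -0.012 0 0.001 0; -0.93 -0.012 0 0.001 0; -0.93 -0.012 0 0.001 0; -0.93 -0.008 0 0.001 0; -0.93 -0.004 0 0.001 0; -0.93 0 0 0.001 0; -0.93 0.003 0 0.001 0; -0.93 0.006 0 0.001 0; -0.93 0.009 0 0.001 0; -0.93 0.012 0 0.001 0; -0.93 0.015 0 0.001 0; -0.93 0.018 0 0.001 0; -0.93 0.021 0 0.001 0; -0.93 0.024 0 0.001 0; -0.93 0.027 0 0.001 0; -0.93 0.03 0 0.001 0; -0.93 0.03 0 0.001 0",
)

```text
clock: 19.93
eef_pos: [580.9, 42.1, 185.7]
tcp_rot: [-3.141, -0.0, 1.845]
contact_force: [0.8, 0.2, 0.1]
opening: 0.035
```

Call:
apply_moves(
  motion="-0.93 -0.01 0 0 0; -0.93 -0.025 0 0 0; -0.93 -0.04 0 -0.01 0; -0.93 -0.04 0 -0.03 0; -0.8 -0.04 0 -0.05 0; -0.53 -0.06 0 -0.05 0; -0.53 -0.1 0 -0.05 0; -0.53 -0.135 0 -0.05 0; -0.53 -0.165 0 -0.05 0; -0.53 -0.173 0 -0.05 0; -0.53 -0.173 0 -0.05 0; -0.53 -0.173 0 -0.05 0",
)

```text
clock: 20.93
eef_pos: [627.6, -126.1, 235.9]
tcp_rot: [-3.142, -0.0, 1.843]
contact_force: [-0.4, 0.6, 0.0]
opening: 0.236
```

```bash
python3 - <<'E'
from h import *
st();print(goto([-163,1.3],0,185.5))
overlay("side",None,(190,150,350,285),5,"side15.png")
E
```

```text
t 20.9333 p [ 627.6 -126.1  235.9] tray [[-163.8   -0.3]] rpy [-3.142 -0.     1.843] F [-0.4  0.6  0. ] op 0.236
[ 0.0008 -0.0016  0.0504 -0.0006]
```

View pics/side15.png

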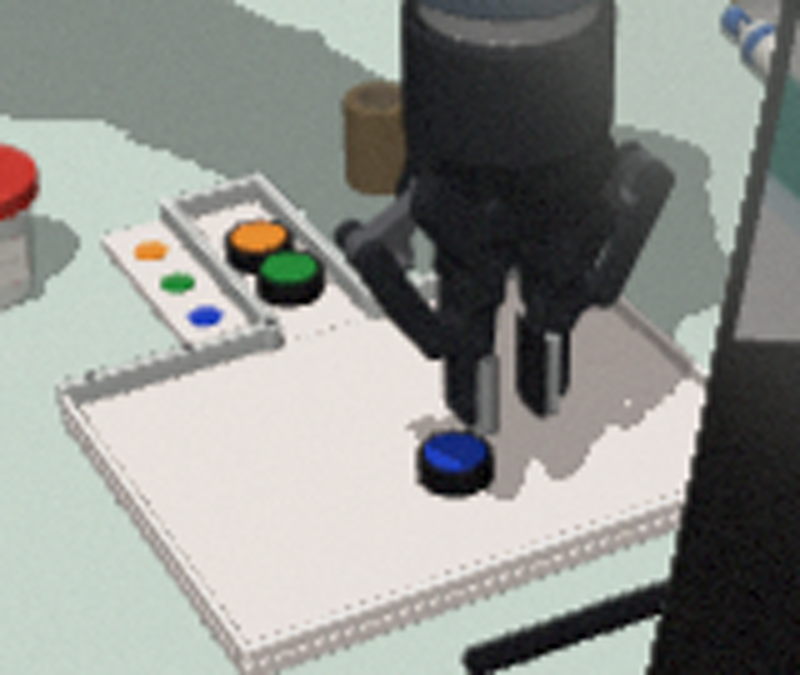

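Call:
apply_moves(
  motion="-0.53 0 -0.0015 0.02 0; -0.53 0 -0.0015 0.036 0; -0.53 0 -0.0015 0.046 0; -0.53 0 -0.0015 0.05 0; -0.53 0 -0.0015 0.05 0; -0.53 0.004 -0.0015 0.05 0; -0.53 0.008 -0.0015 0.05 0; -0.53 0.012 -0.0015 0.05 0; -0.53 0.016 -0.0015 0.05 0; -0.53 0.02 -0.0015 0.05 0; -0.53 0.025 -0.0015 0.05 0; -0.53 0.03 -0.0015 0.05 0; -0.53 0.035 -0.0015 0.05 0; -0.53 0.04 -0.0015 0.05 0; -0.53 0.045 -0.0015 0.05 0; -0.53 0.05 -0.0015 0.05 0; -0.53 0.055 -0.001 0.05 0; -0.53 0.06 -0.001 0.05 0; -0.53 0.065 -0.001 0.05 0; -0.53 0.065 -0.001 0.05 0",
)

```text
clock: 22.65
eef_pos: [609.1, -61.7, 185.6]
tcp_rot: [-3.141, -0.0, 1.846]
contact_force: [-0.3, -0.0, 0.0]
opening: 0.237
```

```bash
python3 - <<'E'
from h import *
st();print(goto([-20,-.3],0,185.5))
overlay("side",None,(190,150,350,285),5,"side16.png")
E
```

```text
t 22.65 p [609.1 -61.7 185.6] tray [[-96.8   0.1]] rpy [-3.141 -0.     1.846] F [-0.3 -0.   0. ] op 0.237
[0.0768 0.0005 0.0001 0.0003]
```

View pics/side16.png

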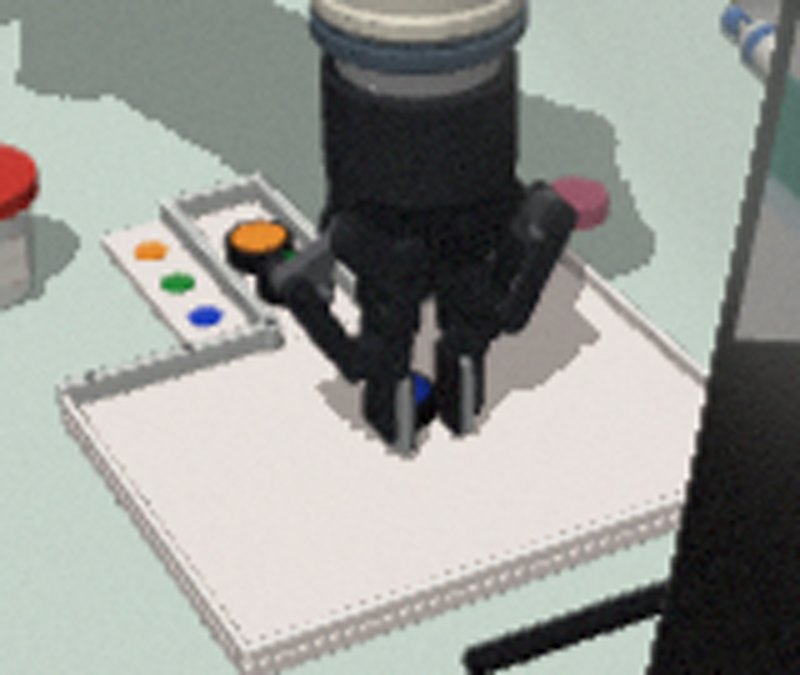

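Call:
apply_moves(
  motion="-0.53 0.004 0.0005 0 0; -0.53 0.008 0.0005 0 0; -0.53 0.012 0.0005 0 0; -0.53 0.016 0.0005 0 0; -0.53 0.02 0.0005 0 0; -0.53 0.025 0.0005 0 0; -0.53 0.03 0.0005 0 0; -0.53 0.035 0.0005 0 0; -0.53 0.04 0.0005 0 0; -0.53 0.045 0.0005 0 0; -0.53 0.05 0.0005 0 0; -0.53 0.055 0.0005 0 0; -0.53 0.059 0.0005 0 0; -0.53 0.062 0.0005 0 0; -0.53 0.065 0.0005 0 0; -0.53 0.068 0.0005 0 0; -0.53 0.071 0.0005 0 0; -0.53 0.074 0.0005 0 0; -0.53 0.077 0.0005 0 0; -0.53 0.077 0.0005 0 0",
)

```text
clock: 24.37
eef_pos: [588.8, 12.1, 185.7]
tcp_rot: [-3.141, -0.0, 1.845]
contact_force: [0.9, -0.8, -0.0]
opening: 0.237
```

```bash
python3 - <<'E'
from h import *
st()
overlay("side",None,(190,150,350,285),5,"side17.png")
E
```

```text
t 24.3667 p [588.8  12.1 185.7] tray [[-20.3  -0.4]] rpy [-3.141 -0.     1.845] F [ 0.9 -0.8 -0. ] op 0.237
```

View pics/side17.png

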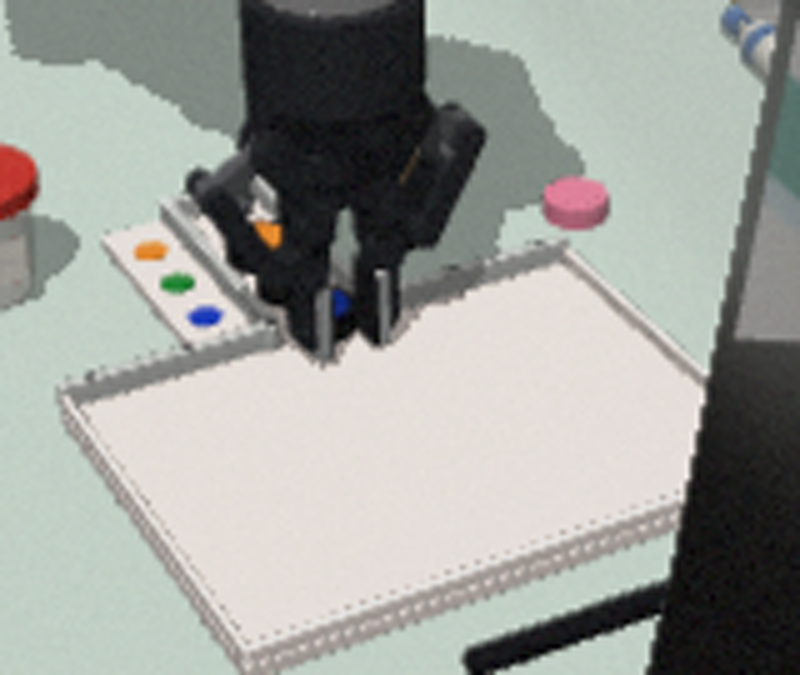

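Call:
apply_moves(
  motion="-0.53 -0.006 0 0 0; -0.7 -0.012 0 0 0; -0.93 -0.012 0 0 0; -0.93 -0.012 0 0 0; -0.93 -0.012 0 0 0; -0.93 -0.008 0 0 0; -0.93 -0.004 0 0 0; -0.93 0 0 0 0; -0.93 0.003 0 0 0; -0.93 0.006 0 0 0; -0.93 0.009 0 0 0; -0.93 0.012 0 0 0; -0.93 0.015 0 0 0; -0.93 0.018 0 0 0; -0.93 0.021 0 0 0; -0.93 0.024 0 0 0; -0.93 0.024 0 0 0",
)

```text
clock: 25.83
eef_pos: [582.3, 35.2, 185.7]
tcp_rot: [-3.141, -0.0, 1.845]
contact_force: [0.1, 0.1, -0.3]
opening: 0.034
```

Call:
apply_moves(
  motion="-0.93 -0.01 0 0 0; -0.93 -0.025 0 0 0; -0.93 -0.04 0 -0.01 0; -0.93 -0.05 0 -0.04 0; -0.93 -0.09 0 -0.07 0; -0.93 -0.13 0 -0.1 0; -0.93 -0.17 0 -0.12 0; -0.93 -0.2 0 -0.14 0; -0.93 -0.2 0 -0.15 0; -0.93 -0.2 0 -0.15 0; -0.93 -0.2 0 -0.15 0",
)

```text
clock: 26.75
eef_pos: [636.7, -160.2, 337.3]
tcp_rot: [3.139, 0.001, 1.842]
contact_force: [-0.4, -0.3, -0.5]
opening: 0.032
```

```bash
python3 - <<'E'
from h import *
st()
g=overlay("side",POSE,(170,150,330,285),5,"side18.png");f=overlay("top",POSE,BT,5,"top18.png")
for n,fr in(("top",f),("side",g)):
  h=cv2.cvtColor(fr["img"],cv2.COLOR_RGB2HSV)
  for nm,lo,hi in(("amber",8,25),("green",45,80),("blue",105,130)):
    m=((h[...,0]>=lo)&(h[...,0]<=hi)&(h[...,1]>140)&(h[...,2]>40)).astype(np.uint8)
    k,_,s,c=cv2.connectedComponentsWithStats(m)
    for i in range(1,k):
      p=w2t([ray(fr,*c[i],20)[:2]],POSE)[0]
      if s[i,4]>12 and abs(p[0])<200 and abs(p[1])<130: print(n,nm,s[i,4],p.round(1))
  for q in("cup","tape","pen"): print(q,[(d["conf"],np.round(d["point"])) for d in spotter.place_of(q,n)][:1])
E
```

```text
t 26.75 p [ 636.7 -160.2  337.3] tray [[-199.1    0.2]] rpy [3.139e+00 1.000e-03 1.842e+00] F [-0.4 -0.3 -0.5] op 0.032
top amber 83 [93.9  1. ]
top amber 26 [98.3 45.3]
top green 75 [61.7  0.2]
top green 24 [66.4 45. ]
top blue 81 [30.   0.5]
top blue 26 [34.6 44.5]
cup [(0.8, array([436., 114.,   2.]))]
tape [(0.54, array([638., 175.,  -1.]))]
pen []
side amber 57 [94.8  0.9]
side amber 15 [83.1 49.7]
side green 55 [64.4  0.1]
side blue 68 [31.6  0.5]
side blue 15 [20.  49.5]
cup [(0.63, array([435., 116.,  -4.]))]
tape [(0.63, array([635., 176.,   6.]))]
pen [(0.6, array([ 662., -182.,   -1.]))]
```

View pics/side18.png

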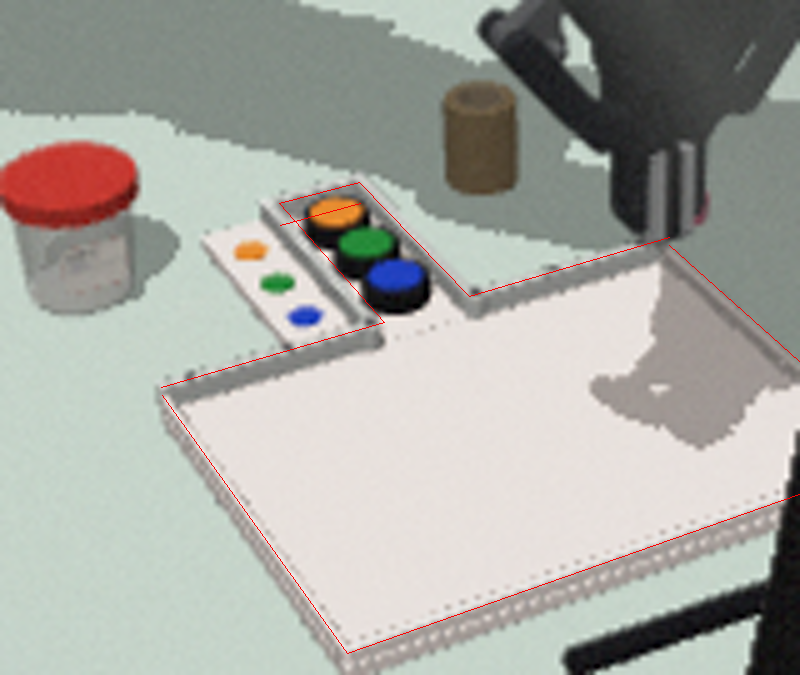

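View pics/top18.png

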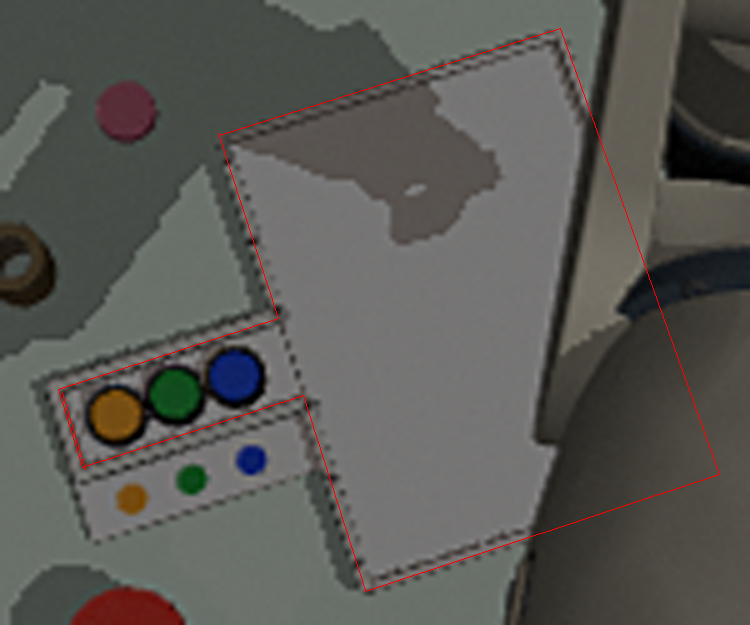

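All three lie in the lane at about 94, 62 and 30 mm, the bystanders haven't moved, and the arm is clear. Handing in.

```bash
python3 -c "
from rig import r
print(r.sign_off())"
```

```text
the job is handed in; nothing more can be done
None
```

I slid the amber, green and blue discs through the gate one at a time, in that order, and handed the job in at about 27 s on the clock. I used the nearly closed fingertips as an open notch on the deck and as a narrow flat pusher in the gate. No disc was gripped or lifted.

Last checks before handing in, in the tray frame:

| Disc | Distance past the gate | Off the lane's middle line |
|---|---|---|
| Amber | 94–95 mm | about 1 mm |
| Green | 62–64 mm | under 0.5 mm |
| Blue | 30–32 mm | 0.5 mm |

- **Discs:** the top and side cameras agreed to within about 3 mm. I read the positions from a single moment in each camera, so I did not measure that the discs were at rest.
- **Bystanders:** the cup, tape roll and marker were within a few mm of where they started, which is detector noise. The arm hid the marker from the top camera, so only the side view confirmed it.
- **Robot:** the arm was clear of everything at hand-in. The force readings at the end of each move stayed below about 3 N. One of them, about 2.7 N, came as the fingers reached deck height and may have been a light touch on the deck.
- **Verdict:** the hand-in reports none, so I have no confirmation beyond these checks.

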